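# Seat the bushings and lift the insert-loading frame off its stand

### The job

The four brass bushings in the insert-loading frame have only been dropped into their nests: while the frame sits on its stand, press each one down until it is fully home. Then take the frame by its black handle, lift it off the pins and finish while still holding it there, steady and level, about 10 cm above where it sat on the stand, ready for the press, with every bushing still home and the jar, the parts tray and the screwdriver left alone.

Things in the scene. Friction and masses are not known exactly. Their poses are not given: they have to be found in the camera images.
- frame: Insert-loading frame, loose, 0.4-0.65 kg: aluminium plate 120 (its x) x 200 (its y) x 8 mm with four black nests (30 mm diameter, 4 mm high) and a black bridge handle along y over its middle. Origin at the centre of the plate's underside, z up; at the start it lies level on the stand, origin 42 mm above the bench. Two 13 mm holes at y = +/-85 mm fit over the stand's pins.
- frame_grip (a point): Middle of the handle's bar, 51 mm above the frame's origin; axes as the frame's. The bar is 18 mm wide (x), 18 mm high and 116 mm long (y), its top 60 mm above the origin, on two 12 mm posts at y = +/-48 mm, with 34 mm free between plate and bar. The frame balances under this point.
- stand: Loading stand fixed to the bench: green base 140 x 226 x 12 mm, two dark rails (tops 42 mm above the bench) under the frame's ends, two upright pins of 10 mm diameter at its y = +/-85 mm that pass through the frame's holes and end 60 mm above the bench. Origin at the centre of its underside on the bench; x and y as the frame's at the start.
- jar: Bystander: round grease jar with red cap, 66 mm diameter, 70 mm high, 0.3 kg. Origin at the centre of its underside.
- tray: Bystander: blue open parts tray with spare brass bushings, 105 x 105 x 32 mm, 0.35 kg. Origin at the centre of its underside.
- screwdriver: Bystander: screwdriver with orange handle, 190 mm long, lying on the bench along its own x.
- bushing_A (a joint): How far bushing A stands proud of its nest, in m: 0 = head flat on its nest (fully home), at most 0.010; at the start 0.004 to 0.009. It slides only up and down, with about 4 N of friction (nothing springs it back), and stays where it is left.
- bushing_A_top (a point): Centre of the top face of brass bushing A: a knurled head 20 mm in diameter and 10 mm high, in the nest at x = -42, y = +50 mm of the frame. Fully home, this point is 22 mm above the frame's origin (64 mm above the bench while on the stand).
- bushing_B (a joint): How far bushing B stands proud of its nest, in m: 0 = head flat on its nest (fully home), at most 0.010; at the start 0.004 to 0.009. It slides only up and down, with about 4 N of friction (nothing springs it back), and stays where it is left.
- bushing_B_top (a point): Centre of the top face of brass bushing B: a knurled head 20 mm in diameter and 10 mm high, in the nest at x = -42, y = -50 mm of the frame. Fully home, this point is 22 mm above the frame's origin (64 mm above the bench while on the stand).
- bushing_C (a joint): How far bushing C stands proud of its nest, in m: 0 = head flat on its nest (fully home), at most 0.010; at the start 0.004 to 0.009. It slides only up and down, with about 4 N of friction (nothing springs it back), and stays where it is left.
- bushing_C_top (a point): Centre of the top face of brass bushing C: a knurled head 20 mm in diameter and 10 mm high, in the nest at x = +42, y = +50 mm of the frame. Fully home, this point is 22 mm above the frame's origin (64 mm above the bench while on the stand).
- bushing_D (a joint): How far bushing D stands proud of its nest, in m: 0 = head flat on its nest (fully home), at most 0.010; at the start 0.004 to 0.009. It slides only up and down, with about 4 N of friction (nothing springs it back), and stays where it is left.
- bushing_D_top (a point): Centre of the top face of brass bushing D: a knurled head 20 mm in diameter and 10 mm high, in the nest at x = +42, y = -50 mm of the frame. Fully home, this point is 22 mm above the frame's origin (64 mm above the bench while on the stand).

How it is judged (in metres and radians):
On the way, in this order (a step that is already met when the one before it is completed fails the run):
1. all four bushings are pressed home while the frame sits on the stand (value of joint each of bushing_A, bushing_B, bushing_C, bushing_D below 0.0018 m and height (world z) of frame below 0.046 m and horizontal distance between frame and stand below 0.006 m and angle between frame's own z axis and vertical below 0.03 rad), for 0.2 s.
2. the frame is lifted clear of the pins by its handle (height (world z) of frame above 0.08 m and contact force between the fingers and frame above 1 N and contact force between frame and stand below 0.1 N), for 0.2 s.
At the end, for the whole second after the job is handed in: Fingers hold the frame by its handle (TCP within 50 mm of the bar middle), 65-145 mm above its seat, within 50 mm of over the stand, level to 0.07 rad, still (20 mm/s, 0.1 rad/s), touching nothing else; bushings within 2.5 mm of home; jar, tray, screwdriver within 30 mm of their starts (value of joint each of bushing_A, bushing_B, bushing_C, bushing_D below 0.0025 m and height (world z) of frame between 0.107 and 0.187 m and angle between frame's own z axis and vertical below 0.07 rad and linear speed of frame below 0.02 m/s and angular speed of frame below 0.1 rad/s and horizontal distance between frame and stand below 0.05 m and contact force between the fingers and frame above 1 N and distance between the grasp point and frame_grip below 0.05 m and contact force between frame and stand below 0.1 N and contact force between frame and jar below 0.1 N and contact force between frame and tray below 0.1 N and contact force between frame and screwdriver below 0.1 N and distance of each of jar, tray, screwdriver from where it was at the start of the episode below 0.03 m); the arm keeps its last pose, push and grip.
It fails at once if the jar is disturbed (moved more than 30 mm) (not (distance of jar from where it was at the start of the episode below 0.03 m)).
It fails at once if the tray is disturbed (moved more than 30 mm) (not (distance of tray from where it was at the start of the episode below 0.03 m)).
It fails at once if the screwdriver is disturbed (moved more than 30 mm) (not (distance of screwdriver from where it was at the start of the episode below 0.03 m)).
It fails at once if the frame is tipped more than 0.3 rad (17 degrees), so that bushings would fall out (angle between frame's own z axis and vertical above 0.3 rad).
It also fails if it takes over 58 s, if anything falls off the work surface, if the arm or the gripper's body presses on something with over 40 N, if the wrist force passes 120 N, or if a joint passes its speed limit or range.

### The arm

A 6-joint arm with a two-finger parallel gripper is mounted at the origin on the work surface. World frame = base frame: x ahead of the robot, y to its left, z up, the work surface at z = 0. Lengths are in mm, angles in degrees, forces in N, time in s.
With the tool pointing down it reaches from about 300 to 750 mm from the base axis. Payload 8.5 kg.
Tool frame: the origin (TCP) lies between the finger pads, 19 mm behind the fingertips; this is the grasp point; z points along the fingers, y is the line along which they close (so a half turn about z gives the same grasp; the last joint's range is limited). The gripper opens to 88 mm and grips with 3 to 60 N. Pads are 18 mm wide; open, the fingers measure 123 mm over their backs; the gripper's body (75 mm by 187 mm) begins 45 mm behind the grasp point.
Start: joints at [59.914, 21.807, 74.336, -0, 83.858, -12.336], TCP at [167.669, 523.801, 257.448] pointing down, gripper open.
Joint ranges: [-178.18, 178.18], [-50.72, 133.34], [12.68, 142.11], [-81.47, 261.47], [9.98, 163.14], [-165.26, 165.26]. Speed limits (degrees/s): [136.94, 136.94, 180, 180, 180, 180].

### API

Orientations are given as a 3x3 rotation matrix whose columns are the frame's x, y, z axes.
In Python, from rig import ctrl gives the robot as it stands.
- The arm moves only by the tool arm_command, never from a script. Its argument "rows" is a list of rows, each an object with "offset": the shift along the tool's x, y, z each as a share of 0.075 m, from -1 to 1, a list of three; "turn": the turn, a rotation vector about the tool's x, y, z each as a share of 360 degrees, from -1 to 1, a list of three. A call has 1 to 10 rows; each row shifts and turns the commanded pose from where the row before left it, along the tool's axes as they then stand; what a row does not reach is not made up. A row lasts 1/12 s, in which the tool goes at most 41.7 mm and 7.16 degrees, less where a joint would pass 70% of its speed; a pose out of reach is approached as far as the arm can. A call with a number of a shift or a turn outside -1 to 1 is refused whole. A call with a gripper value outside its range is refused whole. "jaw" is the opening, from 0 (shut) to 1 (fully open), set as the call begins (left out, the last holds). The fingers move at their own pace and stop on an object; "force" is the grip in N (left out, the last holds). Time passes only in rows, so rows that do not move let the fingers close. It gives the time, the measured TCP pose, the force, the opening and the grip force at its end, in the units of the state.
- ctrl.get_state(): the state, without advancing time (a new reading comes with each control period).
- ctrl.read_camera(name): name is "scene" or "top"; returns a dict with "frame" (420x560x3 uint8, red, green, blue), "z_map" (420x560 float32, mm along the optical axis (not along the pixel's ray), 0 where there is no reading), "fx", "fy", "cx", "cy" (pixels), "dist" ([k1, k2, p1, p2, k3] as OpenCV has them; the pictures are not rectified), "rvec" (rotation vector, rad) and "tvec" (3), from world to camera coordinates, as OpenCV has them. Camera axes: x right, y down, z forward; pixel columns grow to the right and rows downward; lengths in mm; the calibration is good to about 2 mm. A picture is of the moment at which its call begins.
- ctrl.job_done(): hands the job in; it is judged then, once.
The state is a dict: "time_s": time; "joint_positions": joint angles; "dq": joint speeds; "joint_torque": joint torques, N m; "position": TCP position; "eef_rot": TCP orientation; "wrist_force": force on the tool from outside, world axes, zero at the start; "wrist_torque": the same for the moment, N m; "width": finger opening in mm; "grasp_force": force on a finger pad.
Only numpy, scipy, OpenCV 4.12 (cv2) and the standard library are available. Lean on these libraries where they do the work, as an engineer would, in place of code of your own. Each camera call takes 0.05 s, during which the arm holds its last target. There are 200 camera calls.

## Working session

There is one attempt and no reset: what is moved stays moved. The work goes in short steps, Python scripts to look and compute and a tool call to move; the robot and the scene stay as the last step left them, time stands still between calls to the robot, and variables do not carry over. Pictures are saved under pics/ and viewed, at most 10 in all, crops included, and the job is handed in when it is done.

Besides the shell and the picture viewer there is one more tool, called as name(argument=value, ...) on one line, values as JSON. arm_command: Moves the arm, as the interface text tells. Its arguments: {"type":"object","properties":{"rows":{"type":"array","items":{"type":"object","properties":{"offset":{"type":"array","items":{"type":"number"}},"turn":{"type":"array","items":{"type":"number"}}}}},"jaw":{"type":"number"},"force":{"type":"number"}},"required":["rows"]}

```bash
mkdir -p pics; cat > h.py <<'E'
import numpy as np, cv2
from rig import ctrl
def grab(n):
    c=ctrl.read_camera(n); np.savez(f'{n}.npz',**{k:np.array(v) for k,v in c.items()}); return c
def world(c,pts):
    K=np.array([[c['fx'],0,c['cx']],[0,c['fy'],c['cy']],[0,0,1.]],float)
    R,_=cv2.Rodrigues(np.array(c['rvec'],float)); out=[]
    pts=np.array(pts,float).reshape(-1,1,2)
    n=cv2.undistortPoints(pts,K,np.array(c['dist'],float))[:,0]
    for p,q in zip(pts[:,0],n):
        z=c['z_map'][int(round(p[1])),int(round(p[0]))]
        out.append(R.T@(np.array([q[0]*z,q[1]*z,z])-np.array(c['tvec'],float).ravel()))
    return np.array(out)
E
python3 - <<'E'
from h import *
for n in('top','scene'):
    c=grab(n); cv2.imwrite(f'pics/{n}0.png',c['frame'][:,:,::-1])
s=ctrl.get_state(); print(s)
E
```

```text
{'time_s': 0.1, 'joint_positions': array([ 5.99132833e+01,  2.18387355e+01,  7.43779928e+01, -3.74692578e-03,
        8.38592040e+01, -1.23367183e+01]), 'dq': array([ 0.00103449, -0.09377563, -0.12137098, -0.01509773,  0.09415798,
       -0.0337869 ]), 'joint_torque': array([ 5.03326257e-03, -4.38646352e+01, -2.24910808e+01,  7.15566915e-02,
        3.42324539e-02, -5.79902940e-05]), 'position': array([167.58540738, 523.61036498, 256.8986871 ]), 'eef_rot': array([[-9.52397887e-01,  3.04857172e-01, -6.08109785e-04],
       [ 3.04857699e-01,  9.52397182e-01, -1.17930723e-03],
       [ 2.19641778e-04, -1.30855667e-03, -9.99999120e-01]]), 'wrist_force': array([ 0.63998863,  0.29351571, -0.08398009]), 'wrist_torque': array([0.0244992 , 0.02645006, 0.05545824]), 'grasp_force': 0.0, 'width': 88.22330763375227}
```

View pics/top0.png

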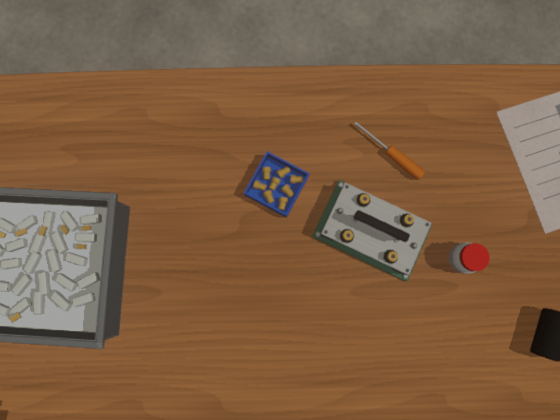

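View pics/scene0.png

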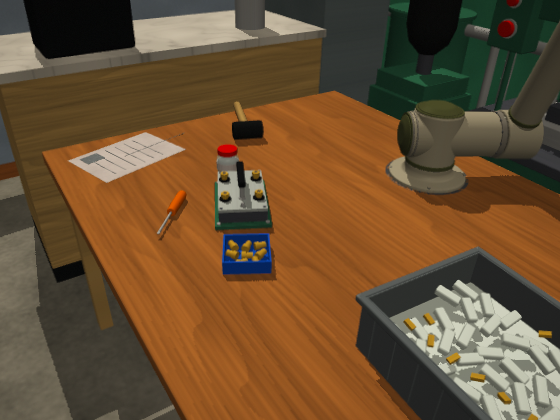

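The top view shows the frame around (375,230). Its bushings are near (364,200), (408,220), (347,236) and (391,257), and the handle runs from (355,217) to (409,237). The tray is at (276,184), the jar at (471,258) and the screwdriver at (390,150).

```bash
python3 - <<'E'
from h import *
c=np.load('top.npz')
f=c['frame'][170:290,305:445,::-1]
cv2.imwrite('pics/crop1.png',cv2.resize(f,None,fx=5,fy=5,interpolation=cv2.INTER_CUBIC))
p=[(364,200),(408,220),(347,236),(391,257),(357,218),(381,226),(407,236),(276,184),(471,258),(405,162),(360,127),(375,250),(322,236)]
print(world(c,p).round(1))
E
```

```text
[[ 617.3 -105.2   69.8]
 [ 573.6 -193.2   72.8]
 [ 543.8  -67.3   68.5]
 [ 498.9 -154.6   71.7]
 [ 576.7  -83.6   98.9]
 [ 559.4 -130.   102.1]
 [ 538.6 -180.8  101.4]
 [ 664.9   75.    17.8]
 [ 493.  -319.1   72. ]
 [ 706.8 -208.4   25.8]
 [ 790.3 -114.7   18.3]
 [ 514.8 -127.1   51.8]
 [ 549.1  -21.9   15.7]]
```

View pics/crop1.png

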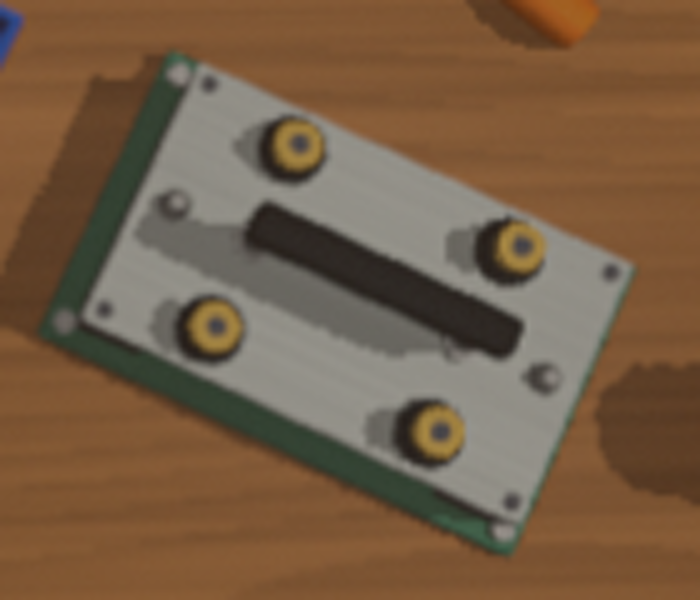

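```bash
cat >> h.py <<'E'
def plan(tgt,yaw=None):
    "remaining tool-frame offset (share of 75 mm) and z turn deg to target"
    s=ctrl.get_state(); R=s['eef_rot']; d=np.array(tgt)-s['position']
    print('t',round(s['time_s'],2),'pos',s['position'].round(1),'yaw_y',np.degrees(np.arctan2(R[1,1],R[0,1])).round(2),'F',s['wrist_force'].round(1),'off',(R.T@d/75).round(4))
E
python3 - <<'E'
from h import *
from scipy.optimize import least_squares
c=np.load('top.npz')
px=np.array([(298,145),(520,247),(215,327),(440,432),(258,225),(512,337)],float)
px=(px+.5)/5-.5+[305,170]
w=world(c,px);print(w.round(1))
m=np.array([[42,50],[42,-50],[-42,50],[-42,-50],[0,56],[0,-56]])
def f(p):
    C,S=np.cos(p[2]),np.sin(p[2]); return m@np.array([[C,S],[-S,C]])+p[:2]
r=least_squares(lambda p:(f(p)-w[:,:2]).ravel(),[558,-131,np.radians(-21.4)])
print(r.x[:2],np.degrees(r.x[2]),r.fun.reshape(-1,2).round(1)); print(f(r.x).round(1))
E
```

```text
[[ 619.8 -105.3   71.9]
 [ 575.9 -195.3   70.5]
 [ 545.6  -68.3   70.4]
 [ 500.8 -157.7   72.5]
 [ 582.9  -81.4  103.7]
 [ 536.2 -179.4  105.9]]
[ 560.21764699 -131.23770585] -26.174369362624944 [[ 0.1  0.4]
 [-0.   0.6]
 [-1.   0.4]
 [-0.4  0.2]
 [ 2.   0.5]
 [-0.7 -2.1]]
[[ 620.  -104.9]
 [ 575.9 -194.6]
 [ 544.6  -67.8]
 [ 500.5 -157.6]
 [ 584.9  -81. ]
 [ 535.5 -181.5]]
```

arm_command(rows=[{"turn":[0,0,0.0186]},{"turn":[0,0,0.0186]},{"turn":[0,0,0.0186]},{"turn":[0,0,0.0186]},{"turn":[0,0,0.0186]},{"turn":[0,0,0.0186]},{"turn":[0,0,0.0186]}], jaw=0, force=20)

```text
invalid input
```

arm_command(rows=[{"turn":[0,0,0.0186]},{"turn":[0,0,0.0186]},{"turn":[0,0,0.0186]},{"turn":[0,0,0.0186]},{"turn":[0,0,0.0186]},{"turn":[0,0,0.0186]},{"turn":[0,0,0.0186]}])

```text
invalid input
```

arm_command(rows=[{"offset":[0,0,0],"turn":[0,0,0.0195]},{"offset":[0,0,0],"turn":[0,0,0.0195]},{"offset":[0,0,0],"turn":[0,0,0.0195]},{"offset":[0,0,0],"turn":[0,0,0.0195]},{"offset":[0,0,0],"turn":[0,0,0.0195]},{"offset":[0,0,0],"turn":[0,0,0.0195]},{"offset":[0,0,0],"turn":[0,0,0.0195]}], jaw=0, force=20)

```text
time_s: 0.68
position: [167.6, 523.7, 257.1]
eef_rot: [[-0.387, 0.922, -0.0], [0.922, 0.387, -0.001], [-0.001, -0.001, -1.0]]
wrist_force: [0.1, 0.6, -0.6]
width: 43.6
grasp_force: 0.0
```

arm_command(rows=[{"offset":[0,0,0],"turn":[0,0,0.0195]},{"offset":[0,0,0],"turn":[0,0,0.0195]},{"offset":[0,0,0],"turn":[0,0,0.0195]},{"offset":[0,0,0],"turn":[0,0,0.0195]},{"offset":[0,0,0],"turn":[0,0,0.0195]},{"offset":[0,0,0],"turn":[0,0,0.0195]},{"offset":[0,0,0],"turn":[0,0,0.0195]},{"offset":[0,0,0],"turn":[0,0,0]}])

```text
time_s: 1.35
position: [167.6, 523.7, 257.1]
eef_rot: [[0.443, 0.897, -0.0], [0.897, -0.443, -0.001], [-0.001, -0.0, -1.0]]
wrist_force: [1.8, -0.1, 0.4]
width: 0.5
grasp_force: 0.0
```

```bash
python3 -c "
from h import *
plan([544.6,-67.8,140])"
```

```text
t 1.35 pos [167.6 523.7 257.1] yaw_y -26.28 F [ 1.8 -0.1  0.4] off [-4.8439  7.999   1.5653]
```

arm_command(rows=[{"offset":[-0.2422,0.4,0],"turn":[0,0,0]},{"offset":[-0.2422,0.4,0],"turn":[0,0,0]},{"offset":[-0.2422,0.4,0],"turn":[0,0,0]},{"offset":[-0.2422,0.4,0],"turn":[0,0,0]},{"offset":[-0.2422,0.4,0],"turn":[0,0,0]},{"offset":[-0.2422,0.4,0],"turn":[0,0,0]},{"offset":[-0.2422,0.4,0],"turn":[0,0,0]},{"offset":[-0.2422,0.4,0],"turn":[0,0,0]},{"offset":[-0.2422,0.4,0],"turn":[0,0,0]},{"offset":[-0.2422,0.4,0],"turn":[0,0,0]}])

```text
time_s: 2.18
position: [358.0, 227.3, 257.4]
eef_rot: [[0.435, 0.901, -0.0], [0.901, -0.435, 0.0], [0.0, -0.0, -1.0]]
wrist_force: [0.7, 1.0, -0.1]
width: 0.3
grasp_force: 0.0
```

arm_command(rows=[{"offset":[-0.2422,0.4,0],"turn":[0,0,0]},{"offset":[-0.2422,0.4,0],"turn":[0,0,0]},{"offset":[-0.2422,0.4,0],"turn":[0,0,0]},{"offset":[-0.2422,0.4,0],"turn":[0,0,0]},{"offset":[-0.2422,0.4,0],"turn":[0,0,0]},{"offset":[-0.2422,0.4,0],"turn":[0,0,0]},{"offset":[-0.2422,0.4,0],"turn":[0,0,0]},{"offset":[-0.2422,0.4,0],"turn":[0,0,0]},{"offset":[-0.2422,0.4,0],"turn":[0,0,0]},{"offset":[-0.2422,0.4,0],"turn":[0,0,0]}])

```text
time_s: 3.02
position: [548.0, -67.6, 257.3]
eef_rot: [[0.435, 0.9, -0.0], [0.9, -0.435, 0.0], [0.0, -0.0, -1.0]]
wrist_force: [-0.2, -0.5, -0.8]
width: 0.5
grasp_force: 0.0
```

arm_command(rows=[{"offset":[0,0,0.3],"turn":[0,0,0]},{"offset":[0,0,0.4],"turn":[0,0,0]},{"offset":[0,0,0.4],"turn":[0,0,0]},{"offset":[0,0,0.4],"turn":[0,0,0]},{"offset":[0,0,0],"turn":[0,0,0]},{"offset":[0,0,0],"turn":[0,0,0]},{"offset":[0,0,0],"turn":[0,0,0]}])

```text
time_s: 3.6
position: [548.1, -66.2, 146.6]
eef_rot: [[0.437, 0.899, 0.002], [0.899, -0.437, -0.001], [0.0, 0.002, -1.0]]
wrist_force: [0.0, 0.2, -0.4]
width: 0.4
grasp_force: 0.0
```

```bash
python3 -c "
from h import *
plan([544.6,-67.8,100])
c=grab('top')
f=c['frame'][150:310,270:470,::-1]
cv2.imwrite('pics/a.png',cv2.resize(f,None,fx=3.5,fy=3.5,interpolation=cv2.INTER_CUBIC))"
```

```text
t 3.6 pos [548.1 -66.2 146.6] yaw_y -25.93 F [ 0.   0.2 -0.4] off [-0.0406 -0.0342  0.6209]
```

View pics/a.png

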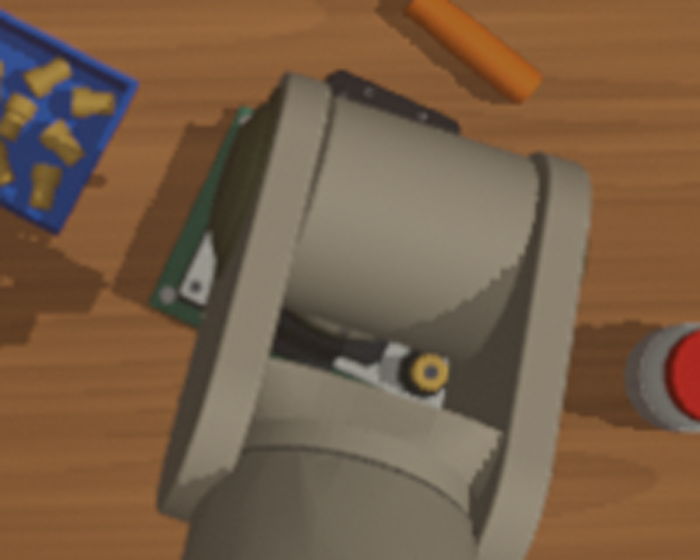

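The arm hides the target in the top view, and nothing has been touched. I'll correct the position and then press in small steps while watching the force.

arm_command(rows=[{"offset":[-0.04,-0.034,0.2],"turn":[0,0,0]},{"offset":[0,0,0.26],"turn":[0,0,0]},{"offset":[0,0,0.16],"turn":[0,0,0]},{"offset":[0,0,0.04],"turn":[0,0,0]},{"offset":[0,0,0.04],"turn":[0,0,0]},{"offset":[0,0,0.02],"turn":[0,0,0]},{"offset":[0,0,0.02],"turn":[0,0,0]},{"offset":[0,0,0],"turn":[0,0,0]}])

```text
time_s: 4.32
position: [544.1, -67.6, 90.1]
eef_rot: [[0.439, 0.899, 0.001], [0.899, -0.439, -0.0], [0.0, 0.001, -1.0]]
wrist_force: [0.3, -0.7, 0.3]
width: 0.2
grasp_force: 0.0
```

arm_command(rows=[{"offset":[0,0,0.02],"turn":[0,0,0]},{"offset":[0,0,0.02],"turn":[0,0,0]},{"offset":[0,0,0],"turn":[0,0,0]},{"offset":[0,0,0],"turn":[0,0,0]}])

```text
time_s: 4.65
position: [544.1, -67.6, 86.8]
eef_rot: [[0.439, 0.899, 0.001], [0.899, -0.439, -0.0], [0.0, 0.001, -1.0]]
wrist_force: [1.0, -0.6, 2.7]
width: 0.2
grasp_force: 1.7
```

arm_command(rows=[{"offset":[0,0,0.013],"turn":[0,0,0]},{"offset":[0,0,0.013],"turn":[0,0,0]},{"offset":[0,0,0.013],"turn":[0,0,0]},{"offset":[0,0,0],"turn":[0,0,0]}])

```text
time_s: 4.98
position: [544.1, -67.6, 83.5]
eef_rot: [[0.439, 0.899, 0.001], [0.899, -0.439, -0.0], [0.0, 0.001, -1.0]]
wrist_force: [2.0, -1.1, 3.0]
width: 0.6
grasp_force: 1.4
```

arm_command(rows=[{"offset":[0,0,0.013],"turn":[0,0,0]},{"offset":[0,0,0],"turn":[0,0,0]}])

```text
time_s: 5.15
position: [544.1, -67.6, 83.1]
eef_rot: [[0.439, 0.899, 0.001], [0.899, -0.439, -0.0], [0.0, 0.001, -1.0]]
wrist_force: [0.9, 0.3, 8.1]
width: 0.4
grasp_force: 4.1
```

arm_command(rows=[{"offset":[0,0,0.013],"turn":[0,0,0]},{"offset":[0,0,0],"turn":[0,0,0]},{"offset":[0,0,0],"turn":[0,0,0]}])

```text
time_s: 5.4
position: [544.1, -67.6, 83.0]
eef_rot: [[0.439, 0.899, 0.002], [0.899, -0.439, -0.001], [0.0, 0.002, -1.0]]
wrist_force: [-1.9, 1.3, 16.3]
width: 0.4
grasp_force: 8.2
```

arm_command(rows=[{"offset":[0,0,-0.2],"turn":[0,0,0]},{"offset":[0,0,-0.2],"turn":[0,0,0]},{"offset":[-0.333,0,0],"turn":[0,0,0]},{"offset":[-0.333,0,0],"turn":[0,0,0]},{"offset":[-0.333,0,0],"turn":[0,0,0]},{"offset":[-0.333,0,0],"turn":[0,0,0]},{"offset":[0,0,0],"turn":[0,0,0]},{"offset":[0,0,0],"turn":[0,0,0]}])

```text
time_s: 6.07
position: [499.1, -157.8, 111.1]
eef_rot: [[0.441, 0.898, -0.002], [0.898, -0.441, 0.001], [0.0, -0.002, -1.0]]
wrist_force: [-0.1, 0.6, -0.9]
width: 0.5
grasp_force: 0.0
```

```bash
python3 -c "
from h import *
plan([500.5,-157.6,92])"
```

```text
t 6.07 pos [ 499.1 -157.8  111.1] yaw_y -26.16 F [-0.1  0.6 -0.9] off [0.01   0.0158 0.2541]
```

arm_command(rows=[{"offset":[0.01,0.015,0.15],"turn":[0,0,0]},{"offset":[0,0,0.08],"turn":[0,0,0]},{"offset":[0,0,0.03],"turn":[0,0,0]},{"offset":[0,0,0.02],"turn":[0,0,0]},{"offset":[0,0,0.02],"turn":[0,0,0]},{"offset":[0,0,0.02],"turn":[0,0,0]},{"offset":[0,0,0.02],"turn":[0,0,0]},{"offset":[0,0,0.02],"turn":[0,0,0]},{"offset":[0,0,0],"turn":[0,0,0]}])

```text
time_s: 6.82
position: [501.4, -157.1, 84.5]
eef_rot: [[0.439, 0.899, 0.0], [0.899, -0.439, -0.0], [0.0, 0.0, -1.0]]
wrist_force: [0.0, -0.6, 1.0]
width: 0.6
grasp_force: 0.0
```

arm_command(rows=[{"offset":[0,0,0.013],"turn":[0,0,0]},{"offset":[0,0,0],"turn":[0,0,0]},{"offset":[0,0,0.013],"turn":[0,0,0]},{"offset":[0,0,0],"turn":[0,0,0]},{"offset":[0,0,0],"turn":[0,0,0]}])

```text
time_s: 7.23
position: [501.4, -157.2, 83.1]
eef_rot: [[0.439, 0.899, 0.001], [0.899, -0.439, -0.0], [-0.0, 0.001, -1.0]]
wrist_force: [-2.0, 1.9, 7.5]
width: 0.5
grasp_force: 3.6
```

arm_command(rows=[{"offset":[0,0,0.013],"turn":[0,0,0]},{"offset":[0,0,0],"turn":[0,0,0]},{"offset":[0,0,0],"turn":[0,0,0]}])

```text
time_s: 7.48
position: [501.4, -157.3, 83.0]
eef_rot: [[0.439, 0.899, 0.001], [0.899, -0.439, -0.001], [-0.0, 0.002, -1.0]]
wrist_force: [-3.6, 3.2, 16.4]
width: 0.3
grasp_force: 8.3
```

arm_command(rows=[{"offset":[0,0,-0.3],"turn":[0,0,0]},{"offset":[0,0,-0.3],"turn":[0,0,0]},{"offset":[0,0,-0.1],"turn":[0,0,0]},{"offset":[0,0.373,0],"turn":[0,0,0]},{"offset":[0,0.373,0],"turn":[0,0,0]},{"offset":[0,0.373,0],"turn":[0,0,0]},{"offset":[0,0,0.3],"turn":[0,0,0]},{"offset":[0,0,0],"turn":[0,0,0]},{"offset":[0,0,0],"turn":[0,0,0]}])

```text
time_s: 8.23
position: [575.8, -193.6, 110.1]
eef_rot: [[0.439, 0.899, -0.003], [0.899, -0.439, 0.002], [0.0, -0.004, -1.0]]
wrist_force: [0.5, 0.2, 0.2]
width: 0.7
grasp_force: 0.0
```

```bash
python3 -c "
from h import *
plan([575.9,-194.6,92])"
```

```text
t 8.23 pos [ 575.8 -193.6  110.1] yaw_y -26.03 F [0.5 0.2 0.2] off [-0.0114  0.0085  0.2413]
```

arm_command(rows=[{"offset":[-0.01,0.008,0.14],"turn":[0,0,0]},{"offset":[0,0,0.07],"turn":[0,0,0]},{"offset":[0,0,0.03],"turn":[0,0,0]},{"offset":[0,0,0.02],"turn":[0,0,0]},{"offset":[0,0,0.02],"turn":[0,0,0]},{"offset":[0,0,0.02],"turn":[0,0,0]},{"offset":[0,0,0.02],"turn":[0,0,0]},{"offset":[0,0,0.02],"turn":[0,0,0]},{"offset":[0,0,0],"turn":[0,0,0]}])

```text
time_s: 8.98
position: [576.9, -194.9, 86.2]
eef_rot: [[0.439, 0.899, 0.0], [0.899, -0.439, -0.0], [-0.0, 0.0, -1.0]]
wrist_force: [0.1, 0.7, 2.1]
width: 0.6
grasp_force: 1.3
```

arm_command(rows=[{"offset":[0,0,0.013],"turn":[0,0,0]},{"offset":[0,0,0],"turn":[0,0,0]},{"offset":[0,0,0.013],"turn":[0,0,0]},{"offset":[0,0,0],"turn":[0,0,0]},{"offset":[0,0,0],"turn":[0,0,0]}])

```text
time_s: 9.4
position: [576.9, -194.9, 84.1]
eef_rot: [[0.439, 0.899, 0.0], [0.899, -0.439, 0.0], [0.0, 0.0, -1.0]]
wrist_force: [-0.6, -0.4, 2.6]
width: 0.2
grasp_force: 1.4
```

arm_command(rows=[{"offset":[0,0,0.01],"turn":[0,0,0]},{"offset":[0,0,0],"turn":[0,0,0]},{"offset":[0,0,0],"turn":[0,0,0]}])

```text
time_s: 9.65
position: [576.9, -194.9, 83.4]
eef_rot: [[0.439, 0.899, 0.0], [0.899, -0.439, -0.0], [0.0, 0.0, -1.0]]
wrist_force: [-0.2, -0.6, 3.0]
width: 0.1
grasp_force: 1.3
```

arm_command(rows=[{"offset":[0,0,0.013],"turn":[0,0,0]},{"offset":[0,0,0],"turn":[0,0,0]},{"offset":[0,0,0.013],"turn":[0,0,0]},{"offset":[0,0,0],"turn":[0,0,0]},{"offset":[0,0,0],"turn":[0,0,0]}])

```text
time_s: 10.07
position: [577.0, -194.9, 83.0]
eef_rot: [[0.439, 0.899, 0.001], [0.899, -0.439, -0.001], [-0.0, 0.001, -1.0]]
wrist_force: [-4.4, 2.2, 15.2]
width: 0.6
grasp_force: 7.5
```

arm_command(rows=[{"offset":[0,0,-0.2],"turn":[0,0,0]},{"offset":[0,0,-0.2],"turn":[0,0,0]},{"offset":[0.333,0,0],"turn":[0,0,0]},{"offset":[0.333,0,0],"turn":[0,0,0]},{"offset":[0.333,0,0],"turn":[0,0,0]},{"offset":[0.333,0,0],"turn":[0,0,0]},{"offset":[0,0,0],"turn":[0,0,0]},{"offset":[0,0,0],"turn":[0,0,0]}])

```text
time_s: 10.73
position: [620.9, -104.2, 111.0]
eef_rot: [[0.437, 0.899, -0.001], [0.899, -0.437, -0.0], [-0.0, -0.0, -1.0]]
wrist_force: [0.5, -1.2, -0.3]
width: 0.3
grasp_force: 0.0
```

```bash
python3 -c "
from h import *
plan([620,-104.9,92])"
```

```text
t 10.73 pos [ 620.9 -104.2  111. ] yaw_y -25.91 F [ 0.5 -1.2 -0.3] off [-0.0135 -0.0064  0.253 ]
```

arm_command(rows=[{"offset":[-0.012,-0.006,0.15],"turn":[0,0,0]},{"offset":[0,0,0.07],"turn":[0,0,0]},{"offset":[0,0,0.03],"turn":[0,0,0]},{"offset":[0,0,0.02],"turn":[0,0,0]},{"offset":[0,0,0.02],"turn":[0,0,0]},{"offset":[0,0,0.02],"turn":[0,0,0]},{"offset":[0,0,0.02],"turn":[0,0,0]},{"offset":[0,0,0.02],"turn":[0,0,0]},{"offset":[0,0,0],"turn":[0,0,0]}])

```text
time_s: 11.48
position: [620.0, -105.9, 85.5]
eef_rot: [[0.439, 0.899, 0.0], [0.899, -0.439, -0.0], [-0.0, 0.001, -1.0]]
wrist_force: [-0.6, -1.2, 1.4]
width: 0.4
grasp_force: 0.8
```

arm_command(rows=[{"offset":[0,0,0.013],"turn":[0,0,0]},{"offset":[0,0,0],"turn":[0,0,0]},{"offset":[0,0,0.013],"turn":[0,0,0]},{"offset":[0,0,0],"turn":[0,0,0]},{"offset":[0,0,0],"turn":[0,0,0]}])

```text
time_s: 11.9
position: [620.1, -105.9, 83.4]
eef_rot: [[0.439, 0.899, 0.0], [0.899, -0.439, -0.0], [-0.0, 0.001, -1.0]]
wrist_force: [-1.4, -1.8, 3.6]
width: 0.4
grasp_force: 1.7
```

arm_command(rows=[{"offset":[0,0,0.013],"turn":[0,0,0]},{"offset":[0,0,0],"turn":[0,0,0]},{"offset":[0,0,0],"turn":[0,0,0]}])

```text
time_s: 12.15
position: [620.1, -105.9, 83.1]
eef_rot: [[0.439, 0.899, 0.001], [0.899, -0.439, -0.001], [-0.0, 0.001, -1.0]]
wrist_force: [-2.8, -2.1, 8.3]
width: 0.6
grasp_force: 4.3
```

arm_command(rows=[{"offset":[0,0,0.013],"turn":[0,0,0]},{"offset":[0,0,0],"turn":[0,0,0]},{"offset":[0,0,0],"turn":[0,0,0]}])

```text
time_s: 12.4
position: [620.1, -105.9, 83.0]
eef_rot: [[0.439, 0.899, 0.001], [0.899, -0.439, -0.001], [-0.0, 0.002, -1.0]]
wrist_force: [-5.6, 0.2, 14.6]
width: 0.5
grasp_force: 7.5
```

arm_command(rows=[{"offset":[0,0,-0.4],"turn":[0,0,0]},{"offset":[0,0,-0.4],"turn":[0,0,0]},{"offset":[0,0,-0.2],"turn":[0,0,0]},{"offset":[-0.333,-0.28,0],"turn":[0,0,0]},{"offset":[-0.333,-0.28,0],"turn":[0,0,0]},{"offset":[0,0,0],"turn":[0,0,0]},{"offset":[0,0,0],"turn":[0,0,0]}])

```text
time_s: 12.98
position: [559.5, -132.3, 156.3]
eef_rot: [[0.44, 0.898, -0.0], [0.898, -0.44, 0.001], [0.001, -0.001, -1.0]]
wrist_force: [0.6, -0.1, -0.4]
width: 0.4
grasp_force: 0.0
```

arm_command(rows=[{"offset":[0,0,0],"turn":[0,0,0]},{"offset":[0,0,0],"turn":[0,0,0]},{"offset":[0,0,0],"turn":[0,0,0]},{"offset":[0,0,0],"turn":[0,0,0]},{"offset":[0,0,0],"turn":[0,0,0]},{"offset":[0,0,0],"turn":[0,0,0]},{"offset":[0,0,0],"turn":[0,0,0]}], jaw=1)

```text
time_s: 13.57
position: [560.4, -132.1, 156.3]
eef_rot: [[0.439, 0.899, -0.0], [0.899, -0.439, 0.0], [-0.0, -0.0, -1.0]]
wrist_force: [0.1, 0.1, 0.4]
width: 45.1
grasp_force: 0.0
```

```bash
python3 -c "
from h import *
plan([560.2,-131.2,93])
c=grab('scene')
f=c['frame'][120:240,170:310,::-1]
cv2.imwrite('pics/b.png',cv2.resize(f,None,fx=5,fy=5,interpolation=cv2.INTER_CUBIC))"
```

```text
t 13.57 pos [ 560.4 -132.1  156.3] yaw_y -26.02 F [0.1 0.1 0.4] off [ 0.0096 -0.0072  0.8436]
```

View pics/b.png

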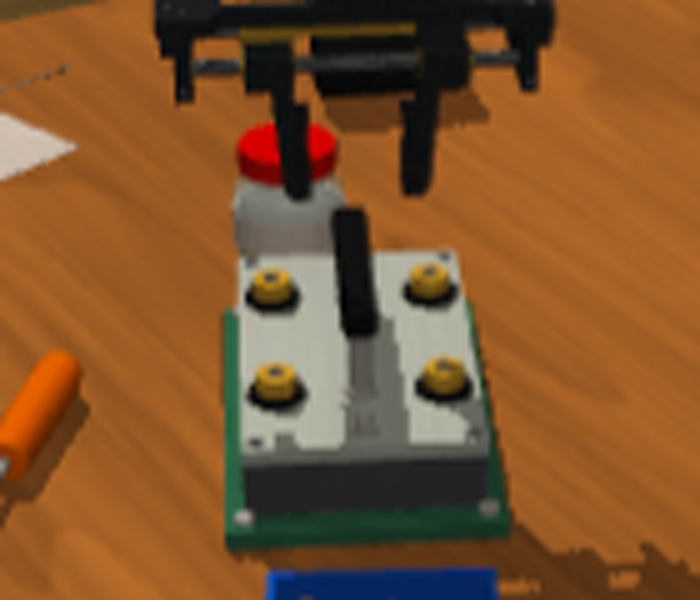

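All four bushings sit down on their nests, and the fingers straddle the handle. Next I go down and grip it.

arm_command(rows=[{"offset":[0.01,-0.007,0],"turn":[0,0,0]},{"offset":[0,0,0],"turn":[0,0,0]},{"offset":[0,0,0],"turn":[0,0,0]},{"offset":[0,0,0.2],"turn":[0,0,0]},{"offset":[0,0,0.2],"turn":[0,0,0]},{"offset":[0,0,0.2],"turn":[0,0,0]},{"offset":[0,0,0.16],"turn":[0,0,0]},{"offset":[0,0,0.08],"turn":[0,0,0]},{"offset":[0,0,0],"turn":[0,0,0]},{"offset":[0,0,0],"turn":[0,0,0]}])

```text
time_s: 14.45
position: [560.3, -131.4, 93.7]
eef_rot: [[0.439, 0.899, 0.0], [0.899, -0.439, -0.0], [-0.0, 0.0, -1.0]]
wrist_force: [-0.1, 0.2, 0.3]
width: 88.0
grasp_force: 0.0
```

arm_command(rows=[{"offset":[0,0,0],"turn":[0,0,0]},{"offset":[0,0,0],"turn":[0,0,0]},{"offset":[0,0,0],"turn":[0,0,0]},{"offset":[0,0,0],"turn":[0,0,0]},{"offset":[0,0,0],"turn":[0,0,0]},{"offset":[0,0,0],"turn":[0,0,0]},{"offset":[0,0,0],"turn":[0,0,0]},{"offset":[0,0,0],"turn":[0,0,0]},{"offset":[0,0,0],"turn":[0,0,0]},{"offset":[0,0,0],"turn":[0,0,0]}], jaw=0, force=40)

```text
time_s: 15.28
position: [560.1, -131.3, 93.3]
eef_rot: [[0.439, 0.899, 0.0], [0.899, -0.439, -0.0], [0.0, 0.0, -1.0]]
wrist_force: [0.1, -0.5, -0.3]
width: 23.0
grasp_force: 0.1
```

arm_command(rows=[{"offset":[0,0,0],"turn":[0,0,0]},{"offset":[0,0,0],"turn":[0,0,0]},{"offset":[0,0,0],"turn":[0,0,0]},{"offset":[0,0,0],"turn":[0,0,0]}])

```text
time_s: 15.62
position: [560.9, -131.7, 93.6]
eef_rot: [[0.439, 0.898, 0.002], [0.898, -0.439, -0.001], [0.0, 0.002, -1.0]]
wrist_force: [4.6, -1.4, -1.2]
width: 17.8
grasp_force: 40.0
```

arm_command(rows=[{"offset":[0,0,-0.03],"turn":[0,0,0]},{"offset":[0,0,-0.06],"turn":[0,0,0]},{"offset":[0,0,-0.06],"turn":[0,0,0]},{"offset":[0,0,-0.06],"turn":[0,0,0]},{"offset":[0,0,-0.06],"turn":[0,0,0]},{"offset":[0,0,-0.06],"turn":[0,0,0]},{"offset":[0,0,-0.06],"turn":[0,0,0]},{"offset":[0,0,-0.06],"turn":[0,0,0]},{"offset":[0,0,-0.06],"turn":[0,0,0]},{"offset":[0,0,-0.06],"turn":[0,0,0]}])

```text
time_s: 16.45
position: [560.0, -131.2, 136.5]
eef_rot: [[0.439, 0.899, -0.0], [0.899, -0.439, 0.0], [-0.0, -0.0, -1.0]]
wrist_force: [-0.2, 0.1, -4.5]
width: 17.6
grasp_force: 40.0
```

arm_command(rows=[{"offset":[0,0,-0.09],"turn":[0,0,0]},{"offset":[0,0,-0.1],"turn":[0,0,0]},{"offset":[0,0,-0.1],"turn":[0,0,0]},{"offset":[0,0,-0.1],"turn":[0,0,0]},{"offset":[0,0,-0.1],"turn":[0,0,0]},{"offset":[0,0,-0.1],"turn":[0,0,0]},{"offset":[0,0,-0.1],"turn":[0,0,0]},{"offset":[0,0,-0.05],"turn":[0,0,0]},{"offset":[0,0,-0.02],"turn":[0,0,0]},{"offset":[0,0,0],"turn":[0,0,0]}])

```text
time_s: 17.28
position: [560.1, -131.3, 193.4]
eef_rot: [[0.439, 0.899, 0.0], [0.899, -0.439, -0.0], [0.0, 0.0, -1.0]]
wrist_force: [-0.3, 1.0, -5.0]
width: 17.4
grasp_force: 40.0
```

arm_command(rows=[{"offset":[0,0,0],"turn":[0,0,0]},{"offset":[0,0,0],"turn":[0,0,0]},{"offset":[0,0,0],"turn":[0,0,0]},{"offset":[0,0,0],"turn":[0,0,0]},{"offset":[0,0,0],"turn":[0,0,0]},{"offset":[0,0,0],"turn":[0,0,0]},{"offset":[0,0,0],"turn":[0,0,0]},{"offset":[0,0,0],"turn":[0,0,0]}])

```text
time_s: 17.95
position: [560.1, -131.3, 193.1]
eef_rot: [[0.439, 0.899, -0.0], [0.899, -0.439, 0.0], [0.0, -0.0, -1.0]]
wrist_force: [0.4, 0.3, -5.0]
width: 17.7
grasp_force: 40.0
```

```bash
python3 -c "
from h import *
plan([560.2,-131.2,193])
c=grab('scene')
f=c['frame'][80:240,150:330,::-1]
cv2.imwrite('pics/c.png',cv2.resize(f,None,fx=3.7,fy=3.7,interpolation=cv2.INTER_CUBIC))"
```

```text
t 17.95 pos [ 560.1 -131.3  193.1] yaw_y -26.03 F [ 0.4  0.3 -5. ] off [0.0011 0.0006 0.0009]
```

View pics/c.png

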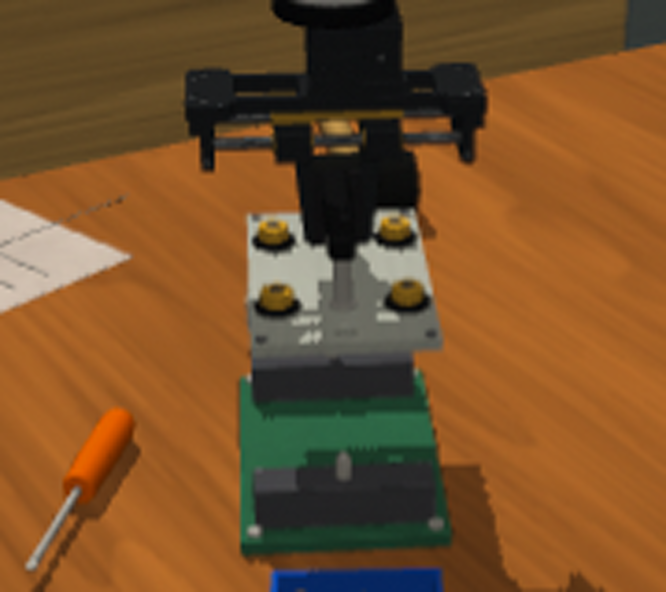

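The frame hangs level above the stand with all four bushings down, and the pins are clear. I'm handing it in.

```bash
python3 -c "
from h import *
print(ctrl.job_done())"
```

```text
the job is handed in; nothing more can be done
None
```

I pressed all four bushings home (each stopped hard at about 15 N), then lifted the frame by its handle and handed the job in with it held level and steady about 100 mm above its seat; the jar, tray and screwdriver were not touched, and no verdict came back.

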